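# Fit the upper tier on a chocolate display stand

## Task

Fit the wooden tray tier onto the display stand: lower its drilled post squarely over the steel rod, turn it until the slot in its foot finds the cross-bar on the rod, and bring it gently down until it sits fully home on the stand's wooden seat, then let go. Guide it all the way down level, without dropping it or forcing it against the stand, and leave the other things on the counter where they are.

Things in the scene. Friction and masses are not known exactly. Their poses are not given: they have to be found in the camera images.
- tier: Loose wooden tray tier, 0.3-0.55 kg. Origin: centre of its underside; z up along the bore, x along the tray's long side. From below: a foot 60 x 60 mm, 18 mm high; on it a tray 170 (x) by 110 mm (y), 6 mm thick, its rim reaching 34 mm above the underside; a post up to 110 mm. A half turn makes no difference.
- tier_post (a point): Centre of the top of the tier's square post, 110 mm above its underside. The post, 28 x 28 mm, sides along the tier's x and y, rises 86 mm clear of the tray: grip it here. A vertical round bore, 14 mm diameter, runs right through it and out of the foot.
- tier_slot (a point): Middle of the slot in the foot's underside (at the tier's origin). The slot runs the whole 60 mm along the tier's x (the tray's long side), 12.5 mm wide, 18 mm deep, widened to 14 mm round the bore.
- stand: Stand fixed to the counter: round wooden foot 130 mm wide, on it a round seat 72 mm wide with a flat top 30 mm above the counter, and from its middle a vertical steel rod, 12 mm diameter. Origin: centre of the underside, on the rod's axis; z up. Home, the tier's origin is 30 mm above this one. Contact of over 40 N between tier and stand counts as forcing it.
- stand_rod_tip (a point): The top of the stand's rod, on its axis, 152 mm above the counter; the last 4 mm are tapered. Slow down before the bar and the seat: touched at about 10 mm/s they give a jolt under 25 N, at 50 mm/s (on the flat seat even at 20) it can pass 40 N.
- stand_bar (a point): Middle of the steel cross-bar through the rod, 38 mm above the counter: 52 mm long, 10 mm wide, 8 mm high, rigid. Its direction is NOT measured (this point's axes are the stand's): it lies level, within 0.6 rad either way of the stand's x axis. See it or feel for it: a tier turned wrongly rests on it 12 mm too high; slot and bar parallel within about 0.05 rad, it goes down.
- praline: Bystander: loose chocolate, 32 mm wide, 17 mm high; origin at the centre of its underside.
- spacer: Bystander: loose wooden tube, 32 mm wide, 45 mm high, standing; origin at the centre of its underside.
- giftbox: Bystander: small cardboard box 70 x 55 x 35 mm; origin at the centre of its underside.
- bowl: Bystander: white bowl, 100 mm wide, 45 mm high; origin at the centre of its underside.
- spatula: Bystander: spatula lying on the counter; origin near its middle.
- jar: Bystander: closed jar, 70 mm wide, 100 mm high; origin at the centre of its underside.
- mug: Bystander: white mug, 80 mm wide, 90 mm high; origin at the centre of its underside.
Mind the look-alikes: they are no part of the job. What is shaped like the tier but pink or turquoise is not meant. Leave any green or yellow look-alike of the stand alone.

How it is judged:
On the way:
1. the tier is threaded over the upper part of the rod, level (horizontal distance between tier and stand below 0.006 m and z of tier in the frame of stand between 0.06 and 0.128 m and angle between tier's own z axis and vertical below 0.08 rad), for 0.1 s.
At the end, for the whole second after the job is handed in: The tier sits fully home on the stand: its underside within 3 mm of the seat (30 mm above the counter), centred within 4 mm on the rod, level within 0.03 rad, at rest and released (horizontal distance between tier and stand below 0.004 m and z of tier in the frame of stand below 0.033 m and angle between tier's own z axis and vertical below 0.03 rad and linear speed of tier below 0.01 m/s); the robot touches nothing.
It fails at once if tier and stand are pressed together with more than 40 N (contact force between tier and stand above 40 N).
It fails at once if the tier falls or is slammed down the rod (faster than 0.4 m/s while on it) (horizontal distance between tier and stand below 0.008 m and z of tier in the frame of stand below 0.128 m and linear speed of tier above 0.4 m/s).
It fails at once if the tier is tipped over (tilted more than 0.3 rad) (angle between tier's own z axis and vertical above 0.3 rad).
It fails at once if another thing on the counter is moved by more than 30 mm (distance of any of praline, spacer, giftbox, bowl, spatula, jar, mug from where it was at the start of the episode above 0.03 m).
It also fails if it takes over 72 s, if anything falls off the work surface, if the arm or the gripper's body presses on something with over 40 N, if the wrist force passes 120 N, or if a joint passes its speed limit or range.

## Robot

A 6-joint arm with a two-finger parallel gripper is mounted at the origin on the work surface. World frame = base frame: x ahead of the robot, y to its left, z up, the work surface at z = 0. Lengths are in m, angles in rad, forces in N, time in s.
With the tool pointing down it reaches from about 0.3 to 1 m from the base axis. Payload 5.1 kg.
Tool frame: the origin (TCP) lies midway between the tips of the shut fingers; the grasp point (between the pads) lies 19 mm behind it; z points along the fingers, y is the line along which they close (so a half turn about z gives the same grasp; the last joint's range is limited). The gripper opens to 95 mm and grips with 3 to 60 N. Pads are 20 mm wide; open, the fingers measure 119 mm over their backs; the gripper's body (75 mm by 180 mm) begins 59 mm behind the grasp point.
Start: joints at [-1.423, 0.124, 1.65, -0, 1.367, -0.083], TCP at [0.149, -0.633, 0.191] pointing down, gripper open.
Joint ranges: [-2.61, 2.61], [-1.02, 2.33], [0.03, 2.71], [-1.35, 4.49], [0.32, 2.68], [-2.91, 2.91]. Speed limits (rad/s): [2.57, 2.57, 3.14, 3.14, 3.14, 3.14].

## Interface

Orientations are given as [roll, pitch, yaw] about the fixed x, y, z axes, in that order (R = Rz(yaw) Ry(pitch) Rx(roll)).
In Python, from workcell import bot gives the robot as it stands. The module is installed in compiled form; this text tells all that it offers. Calls block until the motion is done:
- bot.move_to(position, orientation): joint-space move of the TCP to a pose.
- bot.movel(position, rate=0.15, frame=None): straight line of the TCP; frame=None keeps the orientation; rate is the mean speed in m/s.
- bot.movej(angles): joint-space move.
- bot.set_gripper(opening): opening from 0.0 (shut) to 1.0 (fully open); the grip force is fixed at half the most; returns when the fingers have stopped.
- bot.sleep(seconds).
- bot.solve_ik(position, orientation): joint angles nearest the present ones, or None.
- bot.get_obs(): the state.
- bot.read_camera(name): name is "scene" or "side" or "wrist"; returns the picture (400x640x3 uint8, blue, green, red); there is no depth.
- bot.get_calibration(name): a dict with "vfov" (degrees; the focal length in pixels is half the picture's height over the tangent of half this angle, whatever the lens; pixels are square), "cx", "cy" (the principal point, pixels), "R" (3x3) and "t" (3): a world point X has camera coordinates R X + t. Camera axes: x right, y down, z forward; pixel columns grow to the right and rows downward; lengths in m; the calibration is good to about 2 mm. A picture is of the moment at which its call begins: read the wrist's pose just before it. get_calibration takes no time and is no camera call; for the wrist camera it gives the pose at the moment of the call.
A pose or a line that the arm cannot do raises bot.MotionError and nothing moves.
- bot.close_job(): hands the job in; it is judged then, once.
The state is a dict: "t": time; "joints": joint angles; "joint_velocities": joint speeds; "tau": joint torques, N m; "tool_pos": TCP position; "ee_rot": TCP orientation; "ft_force": force on the tool from outside, world axes, zero at the start; "moment": the same for the moment, N m; "opening": opening from 0.0 (shut) to 1.0 (fully open); "grasp_force": force on a finger pad.
Only numpy, scipy, OpenCV 4.12 (cv2) and the standard library are available. Lean on these libraries where they do the work, as an engineer would, in place of code of your own. Each camera call takes 0.05 s, during which the arm holds its last target. There are 200 camera calls.

## Working session

There is one attempt and no reset: what is moved stays moved. The work goes in short steps, each a Python script; the robot and the scene stay as the last script left them, time stands still between calls to the robot, and variables do not carry over. Pictures are saved under pics/ and viewed, at most 10 in all, crops included, and the job is handed in when it is done.

```bash
mkdir -p pics; python3 - <<'E'
from workcell import bot
import cv2,numpy as np
for n in ["scene","side","wrist"]:
    c=bot.get_calibration(n); print(n,c)
    cv2.imwrite(f"pics/{n}0.png",bot.read_camera(n))
o=bot.get_obs();print(o["t"],o["tool_pos"],o["ee_rot"],o["ft_force"])
E
```

```text
scene {'vfov': 51.57366562058318, 'cx': 322.0659170610521, 'cy': 203.46872880942098, 'R': array([[ 0.43554705,  0.90011989,  0.00910738],
       [ 0.71078087, -0.33768696, -0.61705598],
       [-0.55234892,  0.27523026, -0.78686656]]), 't': array([-0.20103886, -0.2421155 ,  1.58812722])}
side {'vfov': 47.89010514079036, 'cx': 314.6918801352225, 'cy': 197.0897482098055, 'R': array([[-0.8614572 , -0.50720753,  0.02514002],
       [-0.26412425,  0.40521534, -0.87523649],
       [ 0.43373941, -0.76061886, -0.48304148]]), 't': array([0.39462285, 0.22686979, 1.16976196])}
wrist {'vfov': 70.3642114843607, 'cx': 320.7112425855646, 'cy': 200.7792666626253, 'R': array([[ 0.2289885 , -0.97342588, -0.00251492],
       [-0.94271736, -0.22240701,  0.24863447],
       [-0.24258656, -0.05456357, -0.96859412]]), 't': array([-0.64782905, -0.02812182,  0.38961648])}
0.15 [ 0.1486033  -0.63223848  0.18987076] [-3.13999983e+00 -1.51357634e-04  2.30778546e-01] [-0.16123088  0.99176017 -0.03302925]
```

View pics/scene0.png

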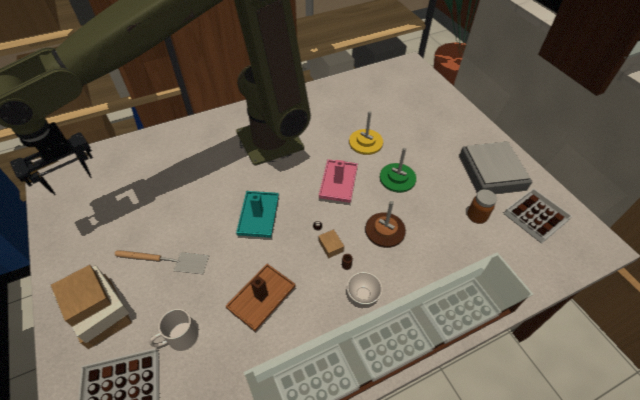

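View pics/side0.png

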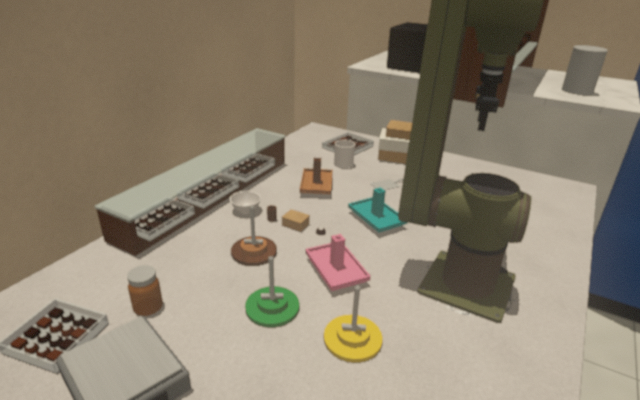

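The scene view shows three tiers: pink (339,181), turquoise (258,214) and plain wood (261,296). It also shows three stands: yellow (366,141), green (398,178) and brown (386,229). The plain wooden tier and the brown wooden stand fit the description, since the others are coloured look-alikes. I'll confirm this in one crop and get rough positions.

```bash
cat > h.py <<'E'
from workcell import bot
import cv2,numpy as np
def cal(n):
    c=bot.get_calibration(n); f=200/np.tan(np.radians(c["vfov"])/2)
    return dict(f=f,cx=c["cx"],cy=c["cy"],R=np.array(c["R"]),t=np.array(c["t"]))
def ray(c,p):
    d=c["R"].T@np.array([(p[0]-c["cx"])/c["f"],(p[1]-c["cy"])/c["f"],1.]); return -c["R"].T@c["t"],d
def onz(c,p,z):
    o,d=ray(c,p); return o+d*(z-o[2])/d[2]
def proj(c,X):
    x=c["R"]@np.array(X)+c["t"]; return x[:2]/x[2]*c["f"]+[c["cx"],c["cy"]]
E
python3 - <<'E'
from h import *
s=cv2.imread("pics/scene0.png"); cv2.imwrite("pics/crop1.png",cv2.resize(s[170:340,215:425],None,fx=3.5,fy=3.5,interpolation=cv2.INTER_CUBIC))
c=cal("scene");d=cal("side")
for nm,p,z,q in [("post",(259,278),.11,(317,158)),("rod tip",(391,203),.152,(252,208)),("foot",(386,230),.005,(254,250))]:
    print(nm,onz(c,p,z),onz(d,q,z))
E
```

```text
post [ 0.59552591 -0.2526294   0.11      ] [ 0.60784533 -0.26488344  0.11      ]
rod tip [0.55489953 0.17730912 0.152     ] [0.54101188 0.19191726 0.152     ]
foot [0.5523809  0.18417732 0.005     ] [0.55167138 0.17888031 0.005     ]
```

View pics/crop1.png

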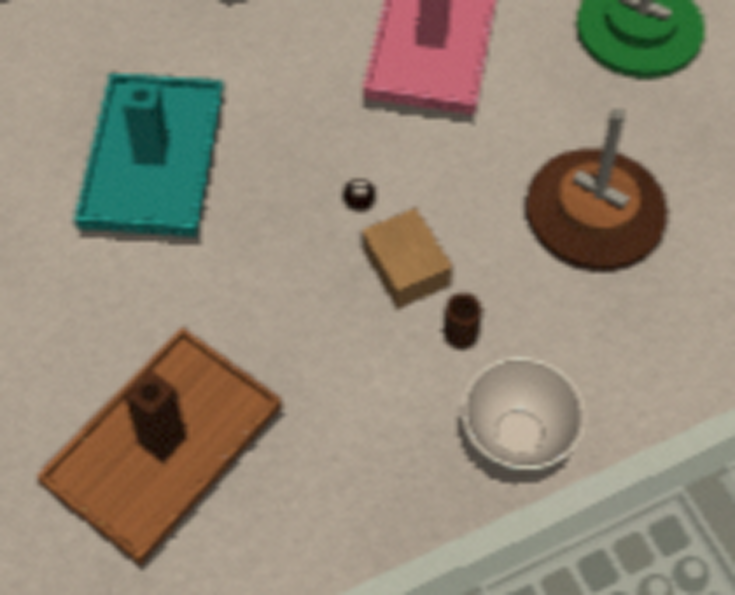

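The crop confirms the choice: the plain wood tier is at scene (261,296), and the brown stand with its steel rod and bar is at (386,229). Next I'll estimate the headings and take close looks with the wrist camera.

```bash
python3 - <<'E'
from h import *
c=cal("scene"); f=lambda p:(215+p[0]/3.5,170+p[1]/3.5)
P=[onz(c,f(p),.034)[:2] for p in [(183,330),(281,403),(142,562),(40,479)]]
print("corners",np.round(P,3),np.mean(P,0))
v=P[1]-P[2]; print("tier yaw",np.arctan2(v[1],v[0]), [np.linalg.norm(P[i]-P[i-1]) for i in range(4)])
b=[onz(c,f(p),.042)[:2] for p in [(575,177),(627,203)]]; w=b[1]-b[0]; print("bar",b,np.arctan2(w[1],w[0]),np.linalg.norm(w))
print("green",onz(c,(398,180),.005), "bowl",onz(c,(364,288),.045),"spacer",onz(c,(347,258),.045))
w=cal("wrist");C=-w["R"].T@w["t"];o=bot.get_obs()
from scipy.spatial.transform import Rotation as Ro
T=Ro.from_euler("xyz",o["ee_rot"]).as_matrix()
print("cam in tool",T.T@(C-o["tool_pos"]),"axis",T.T@w["R"].T)
tp=np.mean(P,0)
for yaw in np.arange(-3,3.2,.5):
    a=bot.solve_ik([tp[0],tp[1],.3],[np.pi,0,yaw]);b=bot.solve_ik([.552,.18,.25],[np.pi,0,yaw])
    print(yaw,None if a is None else np.round(a,2)[[0,5]],None if b is None else np.round(b,2)[[0,5]])
E
```

```text
corners [[ 0.522 -0.208]
 [ 0.62  -0.161]
 [ 0.695 -0.308]
 [ 0.598 -0.357]] [ 0.60895793 -0.2588422 ]
tier yaw 2.046560449314496 [np.float64(0.1670807714408062), np.float64(0.10811905695047316), np.float64(0.16558997531999617), np.float64(0.10864797551426865)]
bar [array([0.53201857, 0.16619021]), array([0.57654248, 0.19345223])] 0.5494149882656768 0.052207239667487505
green [0.38702945 0.33402923 0.005     ] bowl [0.71598412 0.00689291 0.045     ] spacer [0.60992066 0.00929503 0.045     ]
cam in tool [ 0.0697809  -0.00096199 -0.19301592] axis [[ 2.59838116e-04 -9.68554607e-01 -2.48800936e-01]
 [ 9.99999745e-01  4.17181447e-04 -5.79680144e-04]
 [ 6.65247008e-04 -2.48800722e-01  9.68554468e-01]]
-3.0 [-0.48 -2.2 ] [ 0.22 -1.49]
-2.5 [-0.48 -2.7 ] [ 0.22 -1.99]
-2.0 None [ 0.22 -2.49]
-1.5 [-0.48  2.59] None
-1.0 [-0.48  2.09] [0.22 2.79]
-0.5 [-0.48  1.59] [0.22 2.29]
0.0 [-0.48  1.09] [0.22 1.79]
0.5 [-0.48  0.59] [0.22 1.29]
1.0 [-0.48  0.09] [0.22 0.79]
1.5 [-0.48 -0.41] [0.22 0.29]
2.0 [-0.48 -0.91] [ 0.22 -0.21]
2.5 [-0.48 -1.41] [ 0.22 -0.71]
3.0 [-0.48 -1.91] [ 0.22 -1.21]
```

```bash
python3 - <<'E'
from h import *
import pickle
K={}
def look(n):
    K[n]=cal("wrist"); im=bot.read_camera("wrist"); cv2.imwrite(f"pics/{n}.png",im); return im
bot.move_to([.552,.182,.24],[np.pi,0,.55]); a=look("st1")
bot.move_to([.552,.182,.24],[np.pi,0,2.05]); b=look("st2")
bot.move_to([.607,-.258,.22],[np.pi,0,2.05]); c=look("ti1")
pickle.dump(K,open("K.pkl","wb"))
print(bot.get_obs()["t"])
for n,X in [("st1",(.552,.182,.04)),("st2",(.552,.182,.04)),("ti1",(.607,-.258,.11))]: print(n,proj(K[n],X))
q=np.hstack([a[60:360,140:500],b[60:360,140:500]])
cv2.imwrite("pics/m1.png",q)
E
```

```text
6.4583
st1 [321.01231604 179.4295257 ]
st2 [320.42811613 179.95539956]
ti1 [319.53390867 195.25413853]
```

View pics/m1.png

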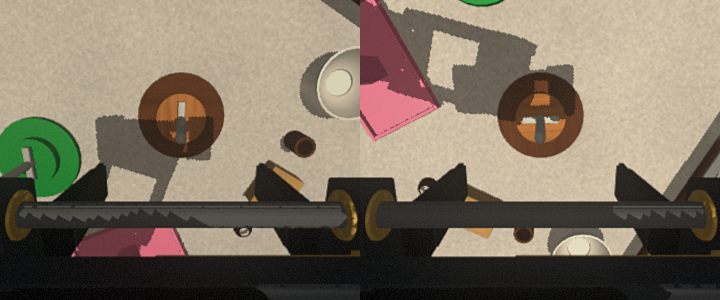

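View pics/ti1.png

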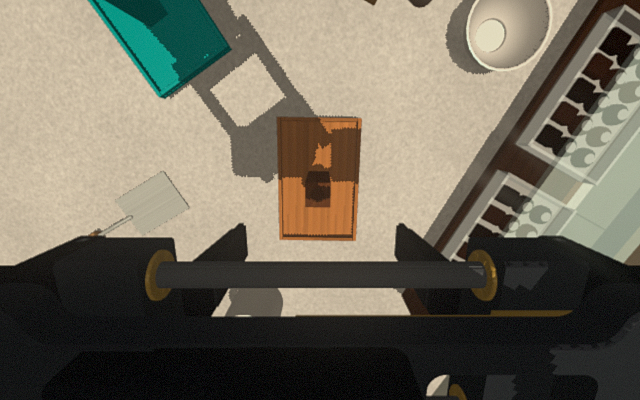

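Both wrist views show the brown stand at full-frame pixels of about (321,175) and (320,175). The tier tray sits at (319,178), with its post top near (318,180). I'll measure from an enlarged, brightened montage.

```bash
python3 - <<'E'
from h import *
import pickle
K=pickle.load(open("K.pkl","rb"))
I={n:cv2.imread(f"pics/{n}.png") for n in K}
g=lambda im:(255*(im/255.)**.5).astype(np.uint8)
r=lambda im,s:cv2.resize(im,None,fx=s,fy=s,interpolation=cv2.INTER_CUBIC)
top=np.hstack([r(g(I["st1"][145:225,280:360]),5),r(g(I["st2"][145:225,280:360]),5)])
bot_=r(g(I["ti1"][155:215,285:349]),3.33)[:199]
t=np.zeros((199,800,3),np.uint8); t[:,:bot_.shape[1]]=bot_
cv2.imwrite("pics/m2.png",np.vstack([top,t]))
# foot mask & tray mask
for n,z in [("st1",.005),("st2",.005),("ti1",.034)]:
    h=cv2.cvtColor(I[n],cv2.COLOR_BGR2HSV)
    m=((h[...,0]<14)|(h[...,0]>172))&(h[...,1]>105)&(h[...,2]>20)
    m=m.astype(np.uint8)*255
    m[:90]=0;m[245:]=0;m[:,:255]=0;m[:,385:]=0
    m=cv2.morphologyEx(m,cv2.MORPH_CLOSE,np.ones((9,9)));m=cv2.morphologyEx(m,cv2.MORPH_OPEN,np.ones((5,5)))
    ct=max(cv2.findContours(m,0,2)[0],key=cv2.contourArea); 
    W=np.array([onz(K[n],p[0],z)[:2] for p in cv2.convexHull(ct)],np.float32)
    if n=="ti1":
        (c,s,a)=cv2.minAreaRect(W*1000);print(n,c,s,a, cv2.boundingRect(ct))
    else: print(n,cv2.fitEllipse(W*1000),cv2.boundingRect(ct))
E
```

```text
st1 ((550.5438842773438, 181.5304718017578), (129.08204650878906, 129.15768432617188), 168.04971313476562) (279, 133, 85, 84)
st2 ((551.7573852539062, 181.17823791503906), (129.07614135742188, 129.22149658203125), 139.6377410888672) (278, 133, 85, 84)
ti1 (604.4059448242188, -258.1606140136719) (108.94078063964844, 169.01077270507812) 26.668622970581055 (277, 117, 84, 124)
```

View pics/m2.png

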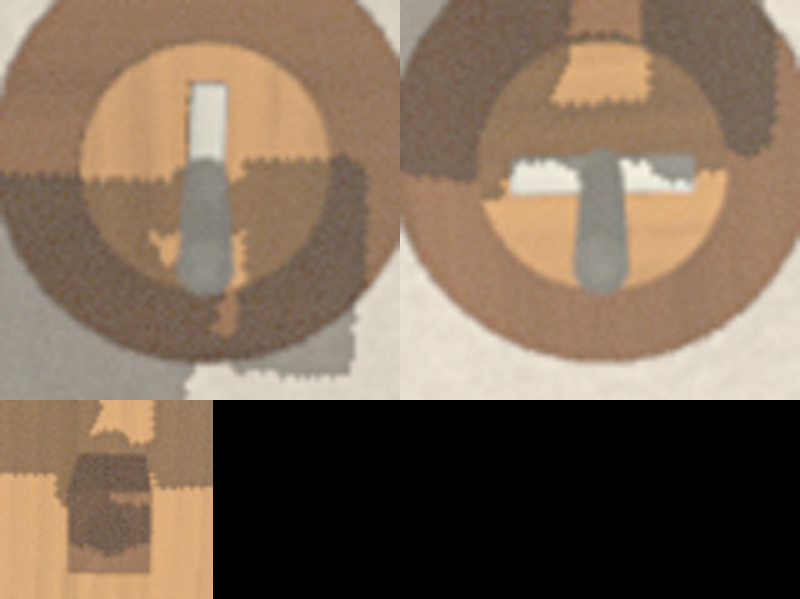

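```bash
python3 - <<'E'
from h import *
import pickle
K=pickle.load(open("K.pkl","rb"))
print("tip",onz(K["st1"],(321.1,199),.150),onz(K["st2"],(320.1,198.3),.150))
def ang(n,p,q):
    a,b=[onz(K[n],(280+u[0]/5,145+u[1]/5),.042)[:2] for u in(p,q)];v=b-a;return np.arctan2(v[1],v[0]),np.linalg.norm(v),(a+b)/2
print(ang("st2",(109.5,194.5),(294,192)),ang("st2",(109.5,157),(294,154.5)))
print(ang("st1",(191,150),(194,83)),ang("st1",(226,158),(228,83)))
print("post",onz(K["ti1"],(317.9,194),.11), onz(K["ti1"],(285+109.5/3.33,155+172/3.33),.11))
E
```

```text
tip [0.5513538  0.18155281 0.15      ] [0.55153474 0.18243059 0.15      ]
(np.float64(0.49242852066520004), np.float64(0.05170027502584256), array([0.55414884, 0.17761019])) (np.float64(0.49233350198518977), np.float64(0.05135822738169571), array([0.54926542, 0.18702932]))
(np.float64(0.5026543539898441), np.float64(0.01859427018637866), array([0.56372827, 0.19325732])) (np.float64(0.5267487731078101), np.float64(0.020826302062684373), array([0.56775114, 0.18453316]))
post [ 0.60475978 -0.2575755   0.11      ] [ 0.61136792 -0.27036276  0.11      ]
```

```bash
python3 - <<'E'
from h import *
import pickle
y=2.036; x,yy=.6045,-.258
bot.move_to([x,yy,.15],[np.pi,0,y]); bot.movel([x,yy,.070],rate=.08)
bot.set_gripper(0.0); o=bot.get_obs(); print(o["t"],o["opening"]*95,o["grasp_force"],o["ft_force"],o["moment"])
bot.movel([x,yy,.22],rate=.1); bot.sleep(.3); o=bot.get_obs(); print(o["t"],o["tool_pos"],o["ee_rot"],o["ft_force"],o["moment"],o["opening"]*95)
k=cal("wrist"); im=bot.read_camera("wrist"); cv2.imwrite("pics/held.png",im)
pickle.dump((k,o),open("held.pkl","wb"))
cv2.imwrite("pics/heldb.png",(255*(im/255.)**.6).astype(np.uint8))
E
```

```text
9.0583 27.556328305269407 29.989364594221115 [-0.9573033  -0.80333938 -0.00828517] [-0.05875215  0.03338396  0.01469183]
11.0083 [ 0.6044302  -0.25795657  0.21975616] [-3.14137526e+00 -3.28517274e-04  2.03601763e+00] [-0.30427957  0.04086358 -5.25608816] [ 0.01305897 -0.15024359  0.02435908] 27.534284102989446
```

View pics/heldb.png

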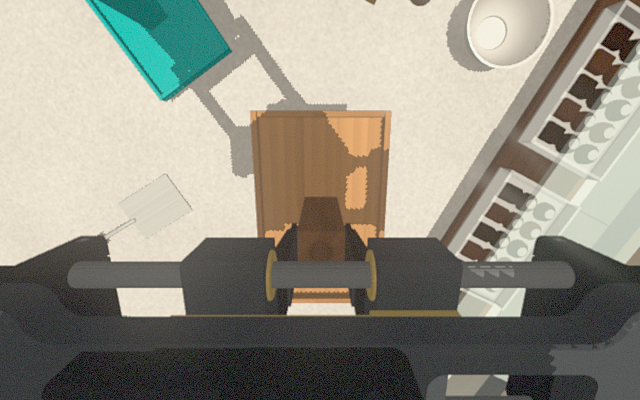

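The tier is held upright. Its front rim edge is at row 111 and its rear edge at about row 302. I'll compute its offset and tilt in the tool frame.

```bash
python3 - <<'E'
from h import *
import pickle
from scipy.spatial.transform import Rotation as Ro
k,o=pickle.load(open("held.pkl","rb")); im=cv2.imread("pics/held.png").astype(float)
for c in (300,320,340):
    r=im[:,c].sum(1); print(c,[ (i,int(r[i])) for i in list(range(106,116))],[ (i,int(r[i])) for i in range(296,308)])
for r0 in(150,200):
    r=im[r0].sum(1); print(r0,[(i,int(r[i])) for i in range(247,262)],[(i,int(r[i])) for i in range(380,394)])
T=Ro.from_euler("xyz",o["ee_rot"]).as_matrix()
L=lambda p:T.T@(onz(k,p,.22-.036)-o["tool_pos"])
for p in [(320,110.5),(252,110.5),(390,110.5),(320,302.5)]: print(p,L(p))
E
```

```text
300 [(106, 312), (107, 304), (108, 312), (109, 314), (110, 245), (111, 202), (112, 181), (113, 193), (114, 192), (115, 195)] [(296, 139), (297, 130), (298, 198), (299, 321), (300, 352), (301, 342), (302, 365), (303, 556), (304, 606), (305, 611), (306, 609), (307, 620)]
320 [(106, 325), (107, 322), (108, 302), (109, 312), (110, 244), (111, 200), (112, 183), (113, 185), (114, 178), (115, 181)] [(296, 133), (297, 158), (298, 206), (299, 309), (300, 325), (301, 303), (302, 327), (303, 551), (304, 587), (305, 578), (306, 591), (307, 614)]
340 [(106, 302), (107, 308), (108, 313), (109, 307), (110, 287), (111, 331), (112, 355), (113, 340), (114, 347), (115, 349)] [(296, 150), (297, 148), (298, 222), (299, 308), (300, 331), (301, 295), (302, 321), (303, 552), (304, 602), (305, 598), (306, 592), (307, 585)]
150 [(247, 327), (248, 322), (249, 320), (250, 332), (251, 326), (252, 246), (253, 206), (254, 198), (255, 210), (256, 205), (257, 204), (258, 171), (259, 163), (260, 180), (261, 201)] [(380, 201), (381, 193), (382, 179), (383, 187), (384, 269), (385, 287), (386, 227), (387, 189), (388, 202), (389, 485), (390, 613), (391, 619), (392, 603), (393, 603)]
200 [(247, 600), (248, 613), (249, 614), (250, 598), (251, 608), (252, 612), (253, 610), (254, 604), (255, 380), (256, 213), (257, 181), (258, 203), (259, 203), (260, 187), (261, 173)] [(380, 176), (381, 204), (382, 207), (383, 197), (384, 188), (385, 213), (386, 476), (387, 633), (388, 635), (389, 619), (390, 618), (391, 615), (392, 634), (393, 617)]
(320, 110.5) [ 0.08368696 -0.00016278  0.0357837 ]
(252, 110.5) [ 0.08367648 -0.05250708  0.03579507]
(390, 110.5) [0.08369774 0.05371131 0.03577199]
(320, 302.5) [-0.08421579 -0.00022956  0.03572855]
```

```bash
cat > d.py <<'E'
from h import *
def down(x,y,u0,u1,step,rate,lim=4.,zref=None):
    "lower tier underside from u0 to u1; stop on extra upward force > lim or side force > 8"
    f0=np.array(zref); u=u0
    while u>u1+1e-6:
        u=max(u-step,u1); bot.movel([x,y,u+.070],rate=rate)
        f=bot.get_obs()["ft_force"]-f0
        if f[2]>lim or np.hypot(f[0],f[1])>8: print("contact u=%.4f"%u,f); return u,False
    print("reached u=%.4f"%u,f); return u,True
E
python3 - <<'E'
from d import *
import json
x,y,yaw=.5515,.1817,.495
bot.movel([.6045,-.258,.28],rate=.15)
bot.move_to([x,y,.28],[np.pi,0,yaw]); bot.movel([x,y,.157+.07],rate=.08); bot.sleep(.3)
o=bot.get_obs(); f0=o["ft_force"]; json.dump(list(f0),open("f0.json","w"))
print(o["t"],o["tool_pos"],o["ee_rot"],f0)
u,ok=down(x,y,.157,.140,.001,.012,3.,f0)
o=bot.get_obs();print(o["t"],o["tool_pos"],o["ft_force"]-f0,o["moment"])
cv2.imwrite("pics/s1.png",cv2.resize(bot.read_camera("scene")[120:270,310:470],None,fx=3,fy=3,interpolation=2))
E
```

```text
14.6667 [0.55174846 0.18176608 0.22761535] [ 3.14134201e+00 -9.30162728e-04  4.95039693e-01] [-0.36292279  0.54278693 -5.44722511]
reached u=0.1400 [ 1.13392305 -0.59101428  0.9989093 ]
18.9167 [0.55144335 0.18166464 0.20990796] [ 1.13392305 -0.59101428  0.9989093 ] [-0.04485695 -0.04564939 -0.03492502]
```

```bash
python3 - <<'E'
from d import *
import json
x,y=.5515,.1817; f0=json.load(open("f0.json"))
u,ok=down(x,y,.140,.048,.004,.04,5.,f0)
if ok: u,ok=down(x,y,u,.0325,.0007,.008,4.,f0)
o=bot.get_obs();print(u,o["t"],o["tool_pos"],o["ft_force"]-f0,o["moment"])
E
```

```text
contact u=0.0720 [ 8.33857692 -0.65600136  1.30226831]
0.07199999999999995 23.2167 [0.55185289 0.18172063 0.14105408] [ 8.33857692 -0.65600136  1.30226831] [-0.04192047 -1.56057983  0.00992571]
```

```bash
python3 - <<'E'
from d import *
import json
x,y=.5515,.1817; f0=np.array(json.load(open("f0.json"))); u=.072
for i in range(4):
    x+=.0004; bot.movel([x,y,u+.07],rate=.01); o=bot.get_obs(); f=o["ft_force"]-f0
    print(round(x,4),f,o["moment"],o["tool_pos"],o["ee_rot"])
    if f[0]<2: break
print(o["t"])
cv2.imwrite("pics/s2.png",np.hstack([cv2.resize(bot.read_camera("scene")[150:260,330:450],(400,367),interpolation=2),cv2.resize(bot.read_camera("side")[160:270,200:320],(400,367),interpolation=2)]))
E
```

```text
0.5519 [ 5.72301264 -0.45219587  1.30078575] [ 4.19333909e-04 -1.33630873e+00  4.21967458e-02] [0.55193678 0.18174646 0.14107575] [-3.14155015e+00 -1.53654264e-04  4.94961984e-01]
0.5523 [ 4.92754253 -0.5842438   1.31438333] [ 0.04550863 -1.14930378  0.03635149] [0.5519481  0.18173678 0.14107098] [-3.14116146e+00  7.60525771e-04  4.95016627e-01]
0.5527 [ 4.3959327   0.03771547 -0.74980494] [ 0.11891523 -0.94588034  0.01068929] [0.55200346 0.18174548 0.14109029] [-3.14079522e+00  1.53993626e-03  4.95046264e-01]
0.5531 [ 1.55941907  0.50514086 -1.34517919] [ 0.18831042 -0.42085717  0.0093298 ] [0.55210912 0.18168741 0.14109743] [-3.14052963e+00  2.35411791e-03  4.95037301e-01]
24.2167
```

View pics/s2.png

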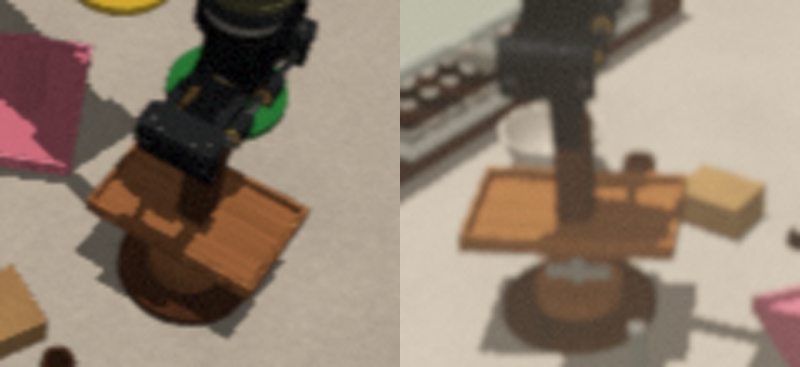

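The tier is threaded and level above the bar, and the tray's long side looks parallel to it. I'll continue down with a small side-force correction at each step.

```bash
cat > e.py <<'E'
from d import *
import json
f0=np.array(json.load(open("f0.json")))
def comply(x,y,u,u1,step,rate,lim):
    while u>u1+1e-6:
        u=max(u-step,u1); bot.movel([x,y,u+.07],rate=rate); o=bot.get_obs(); f=o["ft_force"]-f0
        if f[2]>lim or np.hypot(f[0],f[1])>14: print("contact",u,f,o["moment"]); break
        x+=np.clip(1e-4*f[0],-3e-4,3e-4); y+=np.clip(1e-4*f[1],-3e-4,3e-4)
    print(o["t"],"x,y,u",round(x,5),round(y,5),round(u,4),f,o["moment"],o["tool_pos"],o["ee_rot"]); return x,y,u
E
python3 - <<'E'
from e import *
x,y,u=comply(.5529,.1817,.072,.047,.002,.025,5.)
if u<.0475: comply(x,y,u,.032,.0007,.008,4.)
E
```

```text
27.5667 x,y,u 0.55315 0.181 0.047 [ 0.32379325 -0.25561826  1.17930263] [-0.03167631  0.01008773 -0.00767932] [0.55306631 0.18101432 0.11690983] [-3.14153151e+00  1.50615833e-04  4.94993063e-01]
33.0667 x,y,u 0.55364 0.18088 0.032 [-0.04804652 -0.12576221 -0.04879883] [ 0.11232651  0.01456603 -0.03091098] [0.55363816 0.1808571  0.1019708 ] [3.14152327e+00 2.27343392e-05 4.95010612e-01]
```

```bash
python3 - <<'E'
from e import *
x,y,u=comply(.55364,.18088,.032,.0280,.0003,.006,3.)
E
```

```text
contact 0.029599999999999987 [-2.36260767 -0.33072031  3.28764247] [ 0.10752993  0.37422535 -0.03141567]
35.0667 x,y,u 0.55388 0.18108 0.0296 [-2.36260767 -0.33072031  3.28764247] [ 0.10752993  0.37422535 -0.03141567] [0.55395532 0.18105196 0.09994858] [ 3.14145292e+00 -7.82817966e-05  4.95025512e-01]
```

```bash
python3 - <<'E'
from e import *
bot.set_gripper(0.7); bot.sleep(.2); p=bot.get_obs()["tool_pos"]
bot.movel([p[0],p[1],.25],rate=.1); bot.sleep(.5)
o=bot.get_obs();print(o["t"],o["ft_force"],o["tool_pos"])
w=bot.read_camera("wrist");s=bot.read_camera("side");k=cal("wrist")
print(proj(k,(.5525,.1815,.14)))
cv2.imwrite("pics/f.png",np.hstack([cv2.resize(w[70:290,210:450],(400,367)),cv2.resize(s[160:270,200:320],(400,367),interpolation=2)]))
h=cv2.cvtColor(w,cv2.COLOR_BGR2HSV); m=(((h[...,0]<18)&(h[...,1]>105)&(h[...,2]>20))*255).astype(np.uint8)
m[:,:230]=0;m[:,410:]=0;m[:60]=0;m[250:]=0
m=cv2.morphologyEx(m,cv2.MORPH_OPEN,np.ones((5,5)))
E
```

```text
38.25 [0.31353527 0.24541215 0.05464529] [0.55387323 0.18108017 0.25004263]
[320.74623853 194.84155072]
```

View pics/f.png

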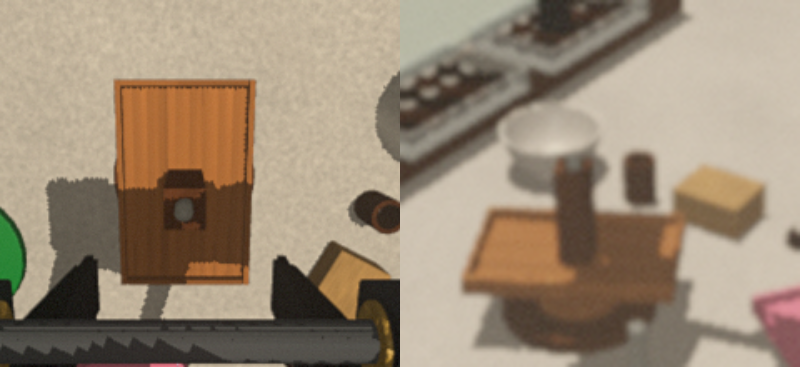

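The tier sits level on the seat: the wrist crop shows the rod tip protruding through the bore at (183,209), and no bystander is disturbed. Contact came at an underside height of about 0.0296 m, which matches the 30 mm seat.

```bash
python3 -c "
from workcell import bot
print(bot.close_job())"
```

```text
the job is handed in; nothing more can be done
None
```

The wooden tier is on the brown stand, slot over the bar, touching down at the seat's 30 mm height and released; the bystanders in view were undisturbed, and the job is handed in (38 s on the robot's clock), with no verdict returned.

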